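# Check the jointer's emergency stop

### The arm

A 6-joint arm with a two-finger parallel gripper is mounted at the origin on the work surface. World frame = base frame: x ahead of the robot, y to its left, z up, the work surface at z = 0. Lengths are in m, angles in degrees, forces in N, time in s.
With the tool pointing down it reaches from about 0.375 to 0.9 m from the base axis. Payload 3.1 kg.
Tool frame: the origin (TCP) lies at the very end of the fingers, on their centre line; the grasp point (between the pads) lies 19 mm behind it; z points along the fingers, y is the direction in which the jaws open and shut (so a half turn about z gives the same grasp; the last joint's range is limited). The gripper opens to 87 mm and grips with 3 to 60 N. Pads are 19 mm wide; open, the fingers measure 117 mm over their backs; the gripper's body (75 mm by 190 mm) begins 51 mm behind the grasp point.
Start: joints at [-80.415, 30.224, 82.088, -0, 67.689, -10.227], TCP at [0.212, -0.588, 0.223] pointing down, gripper open.
Joint ranges: [-176.69, 176.69], [-43.24, 126.21], [12.49, 139.97], [-82, 262], [0, 151.66], [-163.58, 163.58]. Speed limits (degrees/s): [159.86, 159.86, 180, 180, 180, 180].

### API

Orientations are given as [roll, pitch, yaw] about the fixed x, y, z axes, in that order (R = Rz(yaw) Ry(pitch) Rx(roll)).
In Python, from cell import robot gives the robot as it stands. The module is installed in compiled form; this text tells all that it offers.
- The arm moves only by the shell command python3 -m crank 'ROWS'. ROWS is JSON, a list of rows, each an object with "hand": the opening, from 0 (shut) to 1 (fully open); "linear": the shift along the tool's x, y, z in cm, a list of three; "twist": the turn about the tool's z in rad. A call has 1 to 5 rows; each row shifts and turns the commanded pose from where the row before left it, along the tool's axes as they then stand; what a row does not reach is not made up. A row lasts 1/12 s, in which the tool goes at most 41.7 mm and 7.16 degrees, less where a joint would pass 70% of its speed; a pose out of reach is approached as far as the arm can. A call with a gripper value outside its range is refused whole. The fingers move at their own pace and stop on an object; the grip force is fixed at half the most. Time passes only in rows, so rows that do not move let the fingers close. It gives the time, the measured TCP pose, the force and the opening at its end, in the units of the state.
- robot.read_state(): the state, without advancing time (a new reading comes with each control period).
- robot.read_camera(name): name is "scene" or "side" or "wrist"; returns a dict with "frame" (384x512x3 uint8, red, green, blue), "K" (3x3 intrinsics, pixels), "rvec" (rotation vector, rad) and "tvec" (3), from world to camera coordinates, as OpenCV has them. Camera axes: x right, y down, z forward; pixel columns grow to the right and rows downward; lengths in m; the calibration is good to about 2 mm. The wrist camera is an equidistant fisheye: a pixel r from the principal point sees the ray r / f radians off the axis. A picture is of the moment at which its call begins. There is no depth.
- robot.sign_off(): hands the job in, once; it reports no verdict.
Trained networks look in the newest picture that a camera, given by its name, has taken for a name from the list of things; names that differ only in an ending like _2 or _b are one class to them, and where a whole thing is asked for, a point or a joint stands for the part that bears it (a point fixed in the world has none). Each returns a list of dicts, best first, with "score" (0 to 1); they miss things now and then, are a little off and sometimes report something else, mostly with a low value. They report only what shows in the picture. A call takes as long as a camera call.
- robot.find_in(target, camera): "location" ([x, y, z] in m, in world coordinates, good to about 4 mm: the middle of the surface that is visible of it).
The state is a dict: "t": time; "qpos": joint angles; "qd": joint speeds; "tau": joint torques, N m; "ee_pos": TCP position; "eef_rot": TCP orientation; "wrist_force": force on the tool from outside, world axes, zero at the start; "ft_torque": the same for the moment, N m; "width": opening from 0.0 (shut) to 1.0 (fully open).
Only numpy, scipy, OpenCV 4.12 (cv2) and the standard library are available. Lean on these libraries where they do the work, as an engineer would, in place of code of your own. Each camera call takes 0.05 s, during which the arm holds its last target. There are 200 camera calls.

### The job

Do the pre-use check of the jointer's emergency stop: press the mushroom button in until it latches and let go so that it stays in by itself, then push its lobed head round clockwise until it springs back out. Only then re-arm the machine by pressing the proud reset button on the same box all the way in and letting it come back. Leave the start button in its guard ring unpressed and everything lying about where it is.

Things in the scene. Friction and masses are not known exactly. Their poses are not given: they have to be found in the camera images.
- jointer: green bench jointer, fixed, with its grey control box on the near side. Origin: on the bench under the middle of the box; x towards the machine, y to the left, z up. Box 114 (x) x 284 (y) mm, its level top 130 mm above the bench. Machine tables from x = 127 mm on, 175 mm high; guard post at x = 112 mm, y = 0, 207 mm high; fence at x = 278 mm, 246 mm high
- estop: the emergency stop on the right-hand part of the control box's top. Origin: on the box top, on the button's upright axis; z up. Fixed collar 56 mm across, 4 mm high, with a 40 mm neck up to 8 mm; above it the mushroom head (see estop_top)
- estop_top (a point): top centre of the domed mushroom head; moves and turns with it. Core 49 mm across; four round lobes, each 16 mm across, centred 25 mm from the axis (66 mm over opposite lobes), lie along the point's +x, -x, +y, -y axes, hollows between them. Lobes span 25 to 9 mm below this point. Height above the box top: 47 mm out, 36 mm latched. z up
- estop_press (a joint): how far the mushroom head is pushed in, m: 0 out, about 0.0105 latched, 0.0125 at the stop. It latches only if pushed practically to the stop (past 0.0115); this takes 3 N at first, about 8 N near mid-stroke. A spring of 3 to 7 N drives it out when the latch is freed
- estop_twist (a joint): angle of the mushroom head, rad, positive clockwise seen from above, 0 at rest, stop at 1.05. A weak spring (0.02 to 0.07 N m, 1 to 3 N at a lobe) turns it back to 0 when let go. When latched in, turning past about 0.65 frees the latch and the head springs out
- reset_top (a point): centre of the top of the reset button: flat round black cap 28 mm across, standing 12 mm proud of a plain steel collar (38 mm across, 8 mm high); 20 mm above the box top when out. One of two push buttons 60 mm apart in a row on the left part of the box top; which of the two places it has varies
- reset (a joint): how far the reset button is pushed in, m: 0 out, 0.006 fully in, which takes 5 N; springs back
- start_top (a point): centre of the top of the start button, not to be pressed: flat round black cap 27 mm across, sunk 3 mm inside a steel guard ring (40 mm across, 14 mm high); this point is 11 mm above the box top
- start (a joint): how far the start button is pushed in, m: 0 out, 0.006 fully in
- push_block: bystander: wooden push block lying on the jointer's right-hand table, 75 x 200 mm, 78 mm high. Origin: centre of its underside
- batten: bystander: planed wooden batten lying on the jointer's left-hand table, 55 x 260 x 28 mm. Origin: centre of its underside
- glue: bystander: white glue bottle standing to the right of the control box, 58 mm across, 165 mm high. Origin: centre of its underside
- tape: bystander: tape measure lying in front of the control box, 66 x 66 x 36 mm. Origin: centre of its underside
- brush: bystander: chip brush lying in front of the control box. Origin: centre of its underside
- jar: bystander: clear jar with a steel lid standing to the left of the control box, 68 mm across, 85 mm high. Origin: centre of its underside
- wrench: bystander: open-ended wrench, 190 mm long, lying in front of the control box to the left. Origin: centre of its underside
- pencil: bystander: flat carpenter's pencil, 125 x 12 x 7 mm, lying on top of the control box along its far edge, behind the two push buttons. Origin: centre of its underside

How it is judged (in metres and radians):
On the way, in this order (a step that is already met when the one before it is completed fails the run):
1. the mushroom button is latched in (at least 8.5 mm) and stays in with nothing touching it (value of joint estop_press above 0.0085 m and contact force between anything else and estop below 0.2 N), for 0.3 s.
2. the head is turned clockwise by 0.3 rad while still in (value of joint estop_twist above 0.3 rad and value of joint estop_press above 0.0075 m).
3. the head has sprung out (within 1.5 mm) (value of joint estop_press below 0.0015 m), for 0.2 s.
4. the reset button is pressed in (4.5 of its 6 mm) with the stop out (value of joint reset above 0.0045 m and value of joint estop_press below 0.0015 m).
At the end, for the whole second after the job is handed in: The mushroom button is out (within 1.5 mm) and turned back to rest (within 0.15 rad), and the reset and start buttons are out (within 1 mm) (value of joint estop_press below 0.0015 m and value of joint estop_twist below 0.15 rad and value of joint each of reset, start below 0.001 m); the robot touches nothing.
It fails at once if the start button is pressed by more than 2 mm (value of joint start above 0.002 m).
It fails at once if the reset button is pressed while the stop is still in (value of joint reset above 0.003 m and value of joint estop_press above 0.005 m).
It fails at once if a bystander is lifted, carried or shoved more than 30 mm (distance of any of push_block, batten, glue, tape, brush, jar, wrench, pencil from where it was at the start of the episode above 0.03 m).
It also fails if it takes over 48 s, if anything falls off the work surface, if the arm or the gripper's body presses on something with over 40 N, if the wrist force passes 120 N, or if a joint passes its speed limit or range.

## Working session

There is one attempt and no reset: what is moved stays moved. The work goes in short steps, Python scripts to look and compute and a shell command to move; the robot and the scene stay as the last step left them, time stands still between calls to the robot, and variables do not carry over. Pictures are saved under pics/ and viewed, about 8 in all and at most 12, crops included, and the job is handed in when it is done.

```bash
mkdir -p pics
cat > h.py <<'E'
from cell import robot
import cv2, numpy as np
def shot(n,f):
    c=robot.read_camera(n); cv2.imwrite('pics/'+f,cv2.cvtColor(c['frame'],cv2.COLOR_RGB2BGR)); return c
E
python3 - <<'E'
from h import *
a=shot('scene','s1.png'); b=shot('side','d1.png')
cv2.imwrite('pics/both.png',np.vstack([cv2.imread('pics/s1.png'),cv2.imread('pics/d1.png')])[:, :] if 0 else cv2.resize(np.hstack([cv2.imread('pics/s1.png'),cv2.imread('pics/d1.png')]),(800,300)))
for cam in('scene','side'):
  for t in('estop_top','reset_top','start_top','jointer','pencil','glue'):
    print(cam,t,[(np.round(d['location'],3).tolist(),round(d['score'],2)) for d in robot.find_in(t,cam)][:3])
s=robot.read_state();print(s)
E
```

```text
scene estop_top [([0.553, -0.128, 0.173], 0.87)]
scene reset_top [([0.531, -0.011, 0.143], 0.58)]
scene start_top [([0.531, 0.053, 0.143], 0.51)]
scene jointer [([0.808, -0.1, 0.169], 0.94)]
scene pencil [([0.582, 0.032, 0.136], 0.67)]
scene glue [([0.589, -0.305, 0.119], 0.98)]
side estop_top [([0.533, -0.115, 0.169], 0.74), ([0.744, -0.257, 0.189], 0.24)]
side reset_top [([0.528, -0.001, 0.147], 0.59)]
side start_top []
side jointer [([0.674, 0.043, 0.156], 0.9)]
side pencil [([0.576, 0.03, 0.141], 0.65)]
side glue [([0.564, -0.295, 0.109], 0.56)]
{'t': 0.7, 'qpos': array([-8.04143975e+01,  3.02193413e+01,  8.20869074e+01, -4.40268666e-04,
        6.76914006e+01, -1.02271553e+01]), 'qd': array([-0.0077591 ,  0.02007869, -0.01280833,  0.05545951, -0.08396599,
        0.03187093]), 'tau': array([-5.22007522e-04, -4.39863181e+01, -1.76950479e+01,  6.33801939e-02,
        5.04588056e-02,  2.05018338e-06]), 'ee_pos': array([ 0.21186526, -0.58797005,  0.2225975 ]), 'eef_rot': array([1.79997759e+02, 8.18220111e-04, 1.98129249e+01]), 'wrist_force': array([-0.15347626,  0.34790376,  1.36563022]), 'ft_torque': array([0.02694973, 0.01452335, 0.0092225 ]), 'width': 0.9997761442218835}
```

View pics/s1.png

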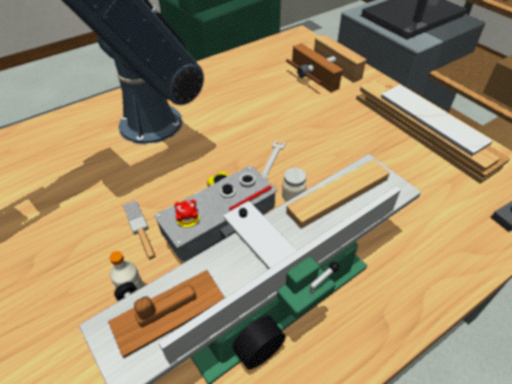

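```bash
R='{"hand":0,"linear":[3.1,-2.34,-0.67],"twist":0}'
python3 -m crank '[{"hand":0,"linear":[3.1,-2.34,-0.67],"twist":0},{"hand":0,"linear":[3.1,-2.34,-0.67],"twist":0},{"hand":0,"linear":[3.1,-2.34,-0.67],"twist":0},{"hand":0,"linear":[3.1,-2.34,-0.67],"twist":0},{"hand":0,"linear":[3.1,-2.34,-0.67],"twist":0}]'
python3 -m crank '[{"hand":0,"linear":[3.1,-2.34,-0.67],"twist":0},{"hand":0,"linear":[3.1,-2.34,-0.67],"twist":0},{"hand":0,"linear":[3.1,-2.34,-0.67],"twist":0},{"hand":0,"linear":[3.1,-2.34,-0.67],"twist":0},{"hand":0,"linear":[3.1,-2.34,-0.67],"twist":0}]'
python3 -m crank '[{"hand":0,"linear":[3.1,-2.34,-0.67],"twist":0},{"hand":0,"linear":[3.1,-2.34,-0.67],"twist":0},{"hand":0,"linear":[3.1,-2.34,-0.67],"twist":0},{"hand":0,"linear":[3.1,-2.34,-0.67],"twist":0},{"hand":0,"linear":[3.1,-2.34,-0.67],"twist":0}]'
python3 - <<'E'
from h import *
a=shot('wrist','w1.png')
for t in('estop_top','reset_top','start_top','pencil','glue'):
    print(t,[(np.round(d['location'],3).tolist(),round(d['score'],2)) for d in robot.find_in(t,'wrist')][:3])
s=robot.read_state();print(s['t'],s['ee_pos'],s['eef_rot'],s['wrist_force']);print(a['K'],a['rvec'],a['tvec'])
E
```

```text
t: 1.12
ee_pos: [0.3186, -0.4239, 0.2564]
eef_rot: [180.0, -0.0, 19.8]
wrist_force: [0.6, -0.3, 0.1]
width: 0.708
t: 1.53
ee_pos: [0.4249, -0.261, 0.2902]
eef_rot: [180.0, -0.0, 19.8]
wrist_force: [0.9, -0.3, 0.3]
width: 0.328
t: 1.95
ee_pos: [0.5311, -0.0983, 0.3237]
eef_rot: [180.0, -0.0, 19.8]
wrist_force: [0.4, -0.4, 0.1]
width: 0.017
estop_top [([0.555, -0.13, 0.174], 0.62)]
reset_top [([0.531, -0.011, 0.151], 0.84), ([0.582, 0.022, 0.135], 0.29)]
start_top []
pencil [([0.581, 0.025, 0.136], 0.57), ([0.55, -0.127, 0.176], 0.4)]
glue [([0.577, -0.293, 0.109], 0.67)]
2.25 [ 0.52965214 -0.1007439   0.3227043 ] [-1.79987953e+02  6.58304587e-02  1.97780669e+01] [ 0.5136714  -0.253817    0.88465255]
[[297.31863964   0.         255.15523277]
 [  0.         297.31863964 199.02804323]
 [  0.           0.           1.        ]] [-2.36648004  1.66194839  0.24234859] [-0.27262926  0.38277574  0.62145805]
```

View pics/w1.png

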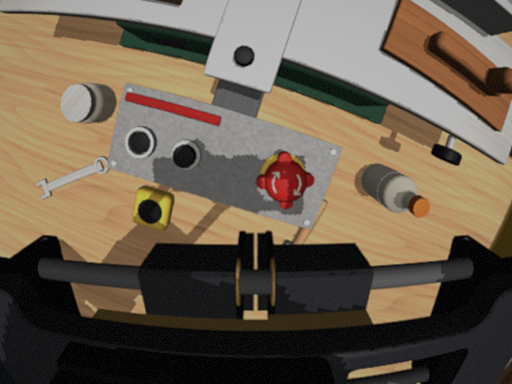

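```bash
cat >> h.py <<'E'
def ray(c,uv,z):
    K=c['K'];d=(np.array(uv,float)-K[:2,2])/K[0,0];r=np.hypot(*d)
    v=np.array([*(d/r*np.sin(r)),np.cos(r)]);R=cv2.Rodrigues(np.array(c['rvec']))[0]
    o=-R.T@np.array(c['tvec']);w=R.T@v
    return np.round(o+w*(z-o[2])/w[2],4)
E
python3 - <<'E'
from h import *
c=robot.read_camera('wrist');print('cam',-cv2.Rodrigues(c['rvec'])[0].T@c['tvec'])
for n,uv,z in[('scrNR',(307,223),.13),('scrFR',(333,152),.13),('scrNL',(113,163),.13),('scrFL',(129,90),.13),('b1',(140,142),.145),('b2',(185,153),.15),('head',(286,180),.177),('lobeN',(292,204),.160),('lobeF',(285,156),.160),('lobeL',(262,181),.160),('lobeR',(309,180),.160)]:
    print(n,ray(c,uv,z))
im=cv2.cvtColor(c['frame'],cv2.COLOR_RGB2BGR)[80:240,100:345]
cv2.imwrite('pics/w1c.png',cv2.resize(im,None,fx=3.2,fy=3.2,interpolation=cv2.INTER_CUBIC))
E
```

```text
cam [ 0.60423841 -0.07292406  0.48430403]
scrNR [ 0.4958 -0.1836  0.13  ]
scrFR [ 0.5925 -0.1789  0.13  ]
scrNL [0.487  0.0815 0.13  ]
scrFL [0.5835 0.0854 0.13  ]
b1 [0.5283 0.046  0.145 ]
b2 [ 0.534  -0.0127  0.15  ]
head [ 0.548  -0.1284  0.177 ]
lobeN [ 0.5209 -0.1484  0.16  ]
lobeF [ 0.5699 -0.1206  0.16  ]
lobeL [ 0.5346 -0.1065  0.16  ]
lobeR [ 0.5539 -0.1562  0.16  ]
```

View pics/w1c.png

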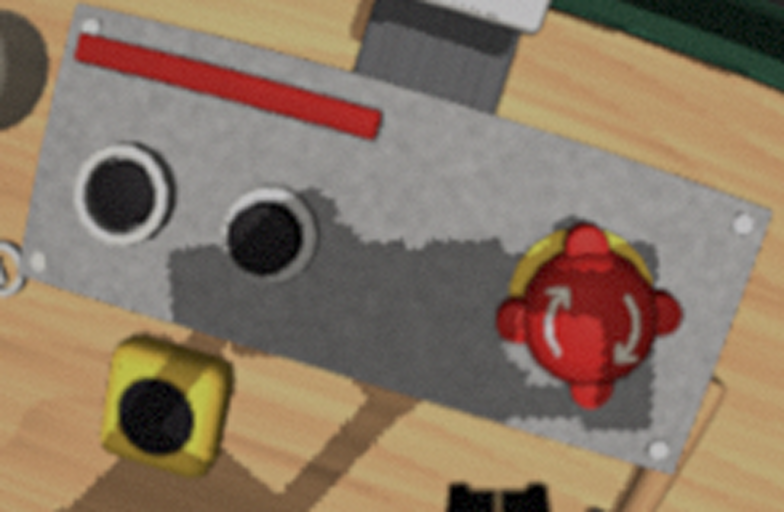

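Run:
```python
from h import *
c=robot.read_camera('wrist')
P={n:ray(c,(100+u/3.2,80+v/3.2),.160) for n,(u,v) in dict(F=(587,228),N=(592,408),L=(497,320),R=(681,314)).items()}
print(P)
print('mid FN',(P['F']+P['N'])/2,'mid LR',(P['L']+P['R'])/2)
for a,b in('NF','RL'):
    d=P[b]-P[a];print(a,b,np.linalg.norm(d),np.degrees(np.arctan2(d[1],d[0])))
print('dome',ray(c,(100+590/3.2,80+312/3.2),.172))
print('reset',ray(c,(100+265/3.2,80+239/3.2),.15),'start',ray(c,(100+122/3.2,80+193/3.2),.144))
```

```text
{'F': array([ 0.5741, -0.1175,  0.16  ]), 'N': array([ 0.514 , -0.1427,  0.16  ]), 'L': array([ 0.533 , -0.0994,  0.16  ]), 'R': array([ 0.5573, -0.1599,  0.16  ])}
mid FN [ 0.54405 -0.1301   0.16   ] mid LR [ 0.54515 -0.12965  0.16   ]
N F 0.06516939465730831 22.748360933125262
R L 0.06519769934591249 111.88300410438123
dome [ 0.5489 -0.127   0.172 ]
reset [ 0.5313 -0.0112  0.15  ] start [0.5293 0.0489 0.144 ]
```

```bash
python3 -m crank '[{"hand":0,"linear":[0.45,3.28,0],"twist":0},{"hand":0,"linear":[0,0,3.4],"twist":0},{"hand":0,"linear":[0,0,3.4],"twist":0},{"hand":0,"linear":[0,0,3.4],"twist":0},{"hand":0,"linear":[0,0,3.2],"twist":0}]'
python3 -m crank '[{"hand":0,"linear":[0,0,0],"twist":0},{"hand":0,"linear":[0,0,0],"twist":0}]'
python3 -m crank '[{"hand":0,"linear":[0,0,0.5],"twist":0},{"hand":0,"linear":[0,0,0.5],"twist":0},{"hand":0,"linear":[0,0,0.4],"twist":0},{"hand":0,"linear":[0,0,0.4],"twist":0},{"hand":0,"linear":[0,0,0],"twist":0}]'
```

```text
t: 2.77
ee_pos: [0.5447, -0.1311, 0.1875]
eef_rot: [-180.0, 0.0, 19.6]
wrist_force: [0.2, 1.1, -0.1]
width: 0.004
t: 2.93
ee_pos: [0.5442, -0.1302, 0.1878]
eef_rot: [-179.8, 0.2, 19.7]
wrist_force: [-0.2, -0.8, 1.1]
width: 0.005
t: 3.35
ee_pos: [0.5471, -0.1302, 0.1727]
eef_rot: [179.8, -0.2, 19.8]
wrist_force: [-0.6, -0.4, 5.6]
width: 0.005
```

```bash
python3 -m crank '[{"hand":0,"linear":[0,0,0.3],"twist":0},{"hand":0,"linear":[0,0,0.3],"twist":0},{"hand":0,"linear":[0,0,0.3],"twist":0},{"hand":0,"linear":[0,0,0],"twist":0},{"hand":0,"linear":[0,0,0],"twist":0}]'
```

```text
t: 3.77
ee_pos: [0.5471, -0.1302, 0.1645]
eef_rot: [179.8, -0.2, 19.8]
wrist_force: [-0.5, -0.1, 7.6]
width: 0.002
```

```bash
python3 -m crank '[{"hand":0,"linear":[0,0,0.2],"twist":0},{"hand":0,"linear":[0,0,0.2],"twist":0},{"hand":0,"linear":[0,0,0],"twist":0},{"hand":0,"linear":[0,0,0],"twist":0}]'
```

```text
t: 4.1
ee_pos: [0.5476, -0.1305, 0.1641]
eef_rot: [179.7, -0.3, 19.9]
wrist_force: [-6.6, 1.6, 28.0]
width: 0.006
```

```bash
python3 -m crank '[{"hand":0.2,"linear":[0,0,-2],"twist":0},{"hand":0.4,"linear":[0,0,-4],"twist":0},{"hand":0.63,"linear":[0,0,-2],"twist":0},{"hand":0.63,"linear":[0,0,0],"twist":0.12},{"hand":0.63,"linear":[0,0,0],"twist":0}]'
python3 - <<'E'
from h import *
c=shot('wrist','w2.png')
im=cv2.imread('pics/w2.png');cv2.imwrite('pics/w2b.png',cv2.resize(im[100:300,150:400],None,fx=3,fy=3,interpolation=cv2.INTER_CUBIC))
print(robot.find_in('estop_top','wrist')[:1]);s=robot.read_state();print(s['t'],s['ee_pos'],s['eef_rot'],s['qpos'],s['width'])
np.savez('c2.npz',K=c['K'],rvec=c['rvec'],tvec=c['tvec'])
E
```

```text
t: 4.52
ee_pos: [0.5471, -0.1299, 0.2408]
eef_rot: [179.8, -0.3, 12.8]
wrist_force: [0.0, 0.2, -0.4]
width: 0.295
[{'location': [0.5519, -0.1291, 0.1635], 'score': 0.82}]
4.6167 [ 0.54542928 -0.12922024  0.23828558] [ 1.79994956e+02 -5.78248253e-03  1.31046518e+01] [-2.47498835e+01  2.41755858e+01  9.04393940e+01 -4.77956172e-04
  6.53773589e+01  5.21456641e+01] 0.3920349087621569
```

View pics/w2b.png

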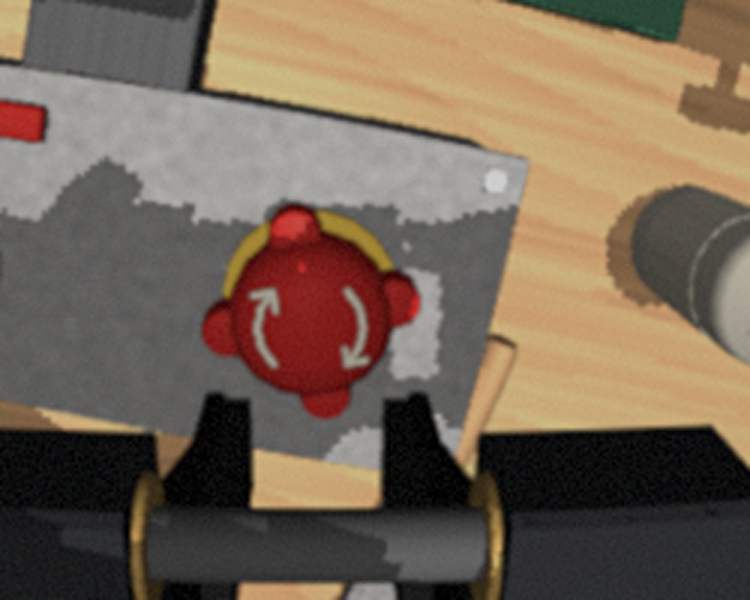

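```bash
python3 -m crank '[{"hand":0.72,"linear":[0,0,0],"twist":-0.118},{"hand":0.72,"linear":[0,0,0],"twist":-0.118},{"hand":0.72,"linear":[0,0,0],"twist":-0.118},{"hand":0.72,"linear":[0,0,0],"twist":-0.118},{"hand":0.72,"linear":[0,0,0],"twist":-0.118}]'
python3 -m crank '[{"hand":0.72,"linear":[0,0,0],"twist":-0.118},{"hand":0.72,"linear":[0,0,0],"twist":-0.118},{"hand":0.72,"linear":[0,0,0],"twist":-0.118},{"hand":0.72,"linear":[0,0,0],"twist":0},{"hand":0.72,"linear":[0,0,0],"twist":0}]'
python3 -m crank '[{"hand":0.72,"linear":[0,0,2.5],"twist":0},{"hand":0.72,"linear":[0,0,2.5],"twist":0},{"hand":0.72,"linear":[0,0,0],"twist":0},{"hand":0.72,"linear":[0,0,0],"twist":0}]'
python3 - <<'E'
from h import *
shot('wrist','w3.png')
im=cv2.imread('pics/w3.png');cv2.imwrite('pics/w3b.png',cv2.resize(im[150:350,130:380],None,fx=3,fy=3,interpolation=cv2.INTER_CUBIC))
E
```

```text
t: 5.03
ee_pos: [0.5449, -0.1291, 0.2368]
eef_rot: [-179.8, 0.1, 47.2]
wrist_force: [0.3, -0.0, -0.1]
width: 0.7
t: 5.45
ee_pos: [0.5452, -0.1292, 0.2371]
eef_rot: [-179.9, -0.0, 66.9]
wrist_force: [-0.7, 0.2, 0.7]
width: 0.723
t: 5.78
ee_pos: [0.5446, -0.129, 0.1868]
eef_rot: [-179.8, -0.0, 67.0]
wrist_force: [-1.3, -0.4, -0.6]
width: 0.719
```

View pics/w3b.png

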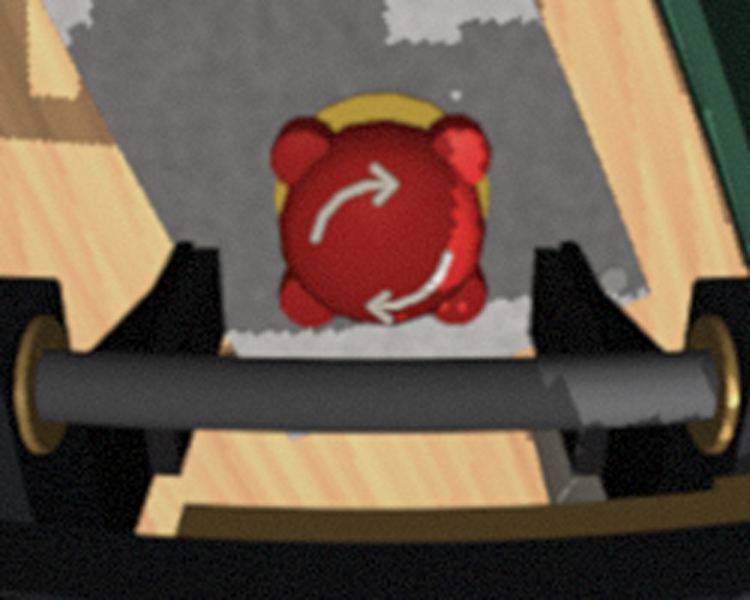

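The crop shows the head centred between the fingers (finger inner edges at x≈220 and 533, head at 382) with lobes on the diagonals, so I'll descend.

```bash
python3 -m crank '[{"hand":0.72,"linear":[0,-0.1,2.1],"twist":0},{"hand":0.72,"linear":[0,0,2.1],"twist":0},{"hand":0.72,"linear":[0,0,0],"twist":0},{"hand":0.62,"linear":[0,0,0],"twist":0},{"hand":0.62,"linear":[0,0,0],"twist":0}]'
python3 -m crank '[{"hand":0.62,"linear":[0,0,0],"twist":0.12},{"hand":0.62,"linear":[0,0,0],"twist":0.12},{"hand":0.62,"linear":[0,0,0],"twist":0.12},{"hand":0.62,"linear":[0,0,0],"twist":0.12}]'
```

```text
t: 6.25
ee_pos: [0.546, -0.1296, 0.1477]
eef_rot: [179.8, 0.0, 67.0]
wrist_force: [0.0, 0.1, 0.8]
width: 0.658
t: 6.58
ee_pos: [0.5458, -0.1297, 0.1481]
eef_rot: [179.8, -0.1, 39.2]
wrist_force: [-1.2, 1.0, 0.9]
width: 0.622
```

```bash
python3 -m crank '[{"hand":0.62,"linear":[0,0,0],"twist":0.12},{"hand":0.62,"linear":[0,0,0],"twist":0.12},{"hand":0.62,"linear":[0,0,0],"twist":0.12},{"hand":0.62,"linear":[0,0,0],"twist":0.10},{"hand":0.62,"linear":[0,0,0],"twist":0}]'
python3 - <<'E'
from h import *
shot('wrist','w4.png')
im=cv2.imread('pics/w4.png');cv2.imwrite('pics/w4b.png',cv2.resize(im[150:350,130:380],None,fx=3,fy=3,interpolation=cv2.INTER_CUBIC))
for c in ('wrist','scene'):
    if c!='wrist': robot.read_camera(c)
    print(robot.find_in('estop_top',c)[:1])
print(robot.read_state()['ft_torque'])
E
```

```text
t: 7.0
ee_pos: [0.5455, -0.1293, 0.1481]
eef_rot: [179.9, -0.1, 13.1]
wrist_force: [-1.4, 1.1, 1.8]
width: 0.619
[{'location': [0.5625, -0.1286, 0.1731], 'score': 0.9}]
[{'location': [0.561, -0.1271, 0.1745], 'score': 0.51}]
[0.10867254 0.1374082  0.03433362]
```

View pics/w4b.png

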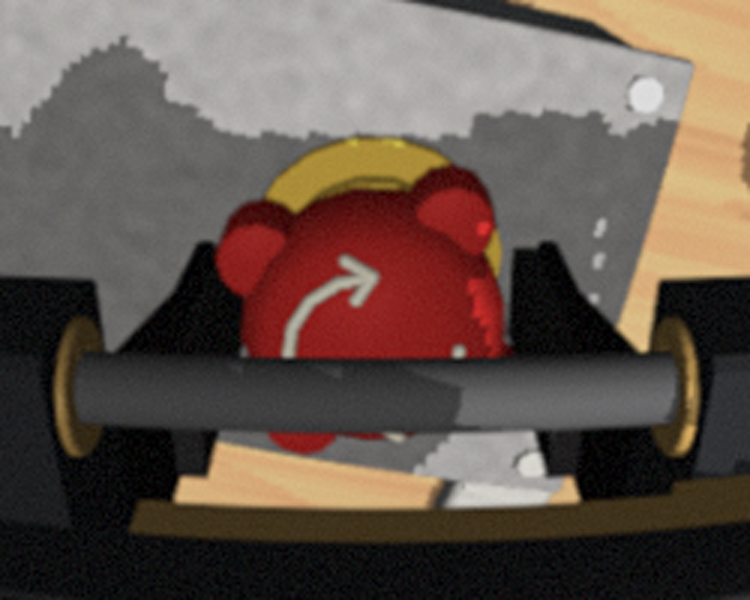

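```bash
python3 -m crank '[{"hand":0.85,"linear":[0,0,0],"twist":-0.1},{"hand":0.85,"linear":[0,0,0],"twist":0},{"hand":0.85,"linear":[0,0,0],"twist":0},{"hand":0.85,"linear":[0,0,-3],"twist":0},{"hand":0.85,"linear":[0,0,-4],"twist":0}]'
python3 -m crank '[{"hand":0,"linear":[0,0,-2],"twist":0},{"hand":0,"linear":[0,0,0],"twist":0}]'
python3 - <<'E'
from h import *
c=shot('wrist','w5.png')
im=cv2.imread('pics/w5.png');cv2.imwrite('pics/w5b.png',cv2.resize(im[80:300,110:380],None,fx=2.7,fy=2.7,interpolation=cv2.INTER_CUBIC))
for t in ('estop_top','reset_top','start_top'):print(t,robot.find_in(t,'wrist')[:1])
s=robot.read_state();print(s['ee_pos'],s['eef_rot'])
p=s['ee_pos'];y=np.radians(s['eef_rot'][2]);d=np.array([.531,-.011])-p[:2]
print('tool cm',100*(d[0]*np.cos(y)+d[1]*np.sin(y)),100*(d[0]*np.sin(y)-d[1]*np.cos(y)))
E
```

```text
t: 7.62
ee_pos: [0.5425, -0.1282, 0.2133]
eef_rot: [-179.6, 0.4, 18.8]
wrist_force: [0.5, -0.1, 0.2]
width: 0.829
t: 7.78
ee_pos: [0.5485, -0.1306, 0.2413]
eef_rot: [179.5, -0.5, 18.8]
wrist_force: [1.4, 0.2, -0.2]
width: 0.767
estop_top [{'location': [0.5509, -0.1321, 0.1738], 'score': 0.74}]
reset_top [{'location': [0.531, -0.0116, 0.1488], 'score': 0.61}]
start_top [{'location': [0.5322, 0.0469, 0.1371], 'score': 0.58}]
[ 0.54385366 -0.12867231  0.23472502] [-1.79893311e+02  1.10561115e-01  1.88565813e+01]
tool cm 2.58679246458715 -11.551120470983452
```

View pics/w5b.png

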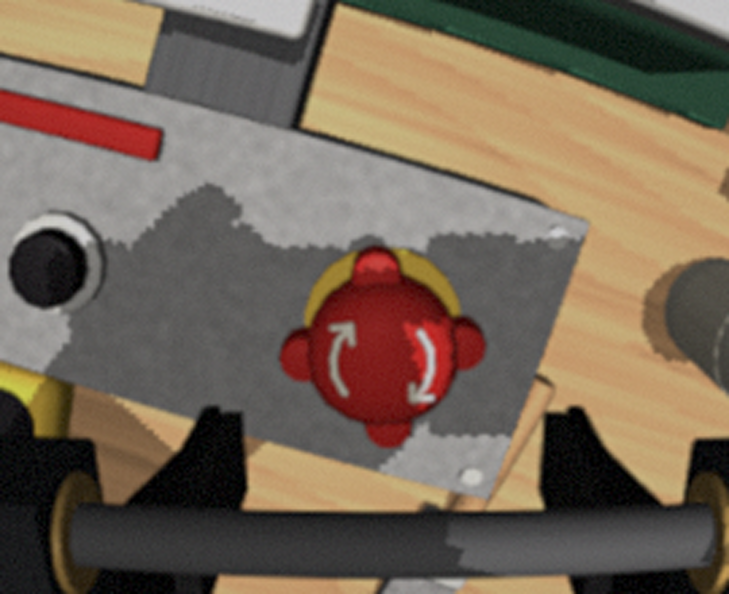

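```bash
python3 -m crank '[{"hand":0,"linear":[0.86,-3.85,0],"twist":0},{"hand":0,"linear":[0.86,-3.85,0],"twist":0},{"hand":0,"linear":[0.86,-3.85,0],"twist":0},{"hand":0,"linear":[0,0,2],"twist":0},{"hand":0,"linear":[0,0,2],"twist":0}]'
python3 -m crank '[{"hand":0,"linear":[0,0,0],"twist":0},{"hand":0,"linear":[0,0,0],"twist":0},{"hand":0,"linear":[0,0,2],"twist":0},{"hand":0,"linear":[0,0,1],"twist":0},{"hand":0,"linear":[0,0,0],"twist":0}]'
python3 - <<'E'
from h import *
c=shot('wrist','w6.png')
im=cv2.imread('pics/w6.png');cv2.imwrite('pics/w6b.png',cv2.resize(im[100:320,120:390],None,fx=2.7,fy=2.7,interpolation=cv2.INTER_CUBIC))
s=robot.read_state();print(s['ee_pos'],s['eef_rot'],s['wrist_force'],s['width'])
E
```

```text
t: 8.4
ee_pos: [0.5311, -0.0089, 0.195]
eef_rot: [-180.0, 0.0, 19.1]
wrist_force: [0.7, -0.5, -0.7]
width: 0.222
t: 8.82
ee_pos: [0.5304, -0.0117, 0.1644]
eef_rot: [-179.9, 0.2, 18.8]
wrist_force: [-0.4, 1.1, 0.5]
width: 0.005
[ 0.53110474 -0.01176757  0.16532377] [-1.79915244e+02  1.30632587e-01  1.88377617e+01] [0.16138358 0.64672693 0.75689055] 0.005649761862198643
```

View pics/w6b.png

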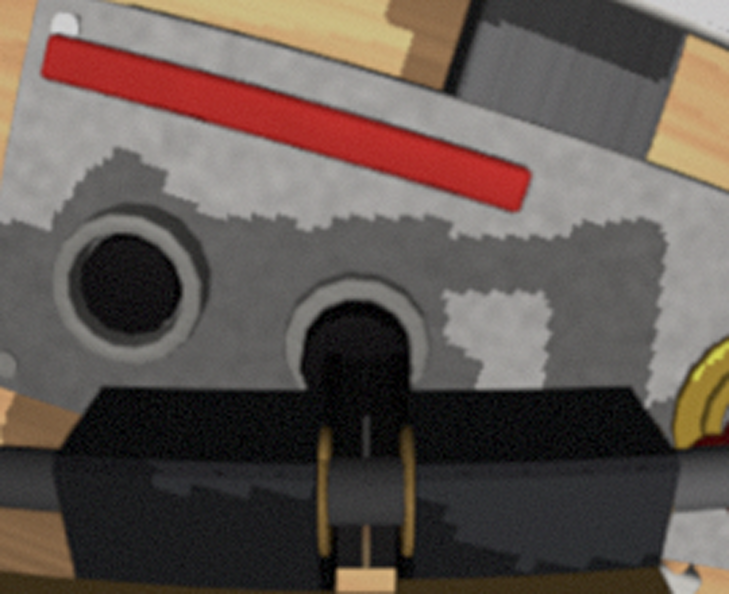

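The view confirms the fingers are shut over the proud button (at 357,340), with the sunken one in its ring clear at (130,285). Pressing now.

```bash
python3 -m crank '[{"hand":0,"linear":[0,0,1.2],"twist":0},{"hand":0,"linear":[0,0,0.4],"twist":0},{"hand":0,"linear":[0,0,0.4],"twist":0},{"hand":0,"linear":[0,0,0.3],"twist":0},{"hand":0,"linear":[0,0,0],"twist":0}]'
```

```text
t: 9.28
ee_pos: [0.5321, -0.0118, 0.1444]
eef_rot: [180.0, -0.0, 18.9]
wrist_force: [-2.0, -0.1, 5.0]
width: 0.008
```

```bash
python3 -m crank '[{"hand":0,"linear":[0,0,0.3],"twist":0},{"hand":0,"linear":[0,0,0],"twist":0},{"hand":0,"linear":[0,0,0],"twist":0}]'
```

```text
t: 9.53
ee_pos: [0.5322, -0.0119, 0.144]
eef_rot: [179.9, -0.1, 18.9]
wrist_force: [-6.0, -0.2, 24.2]
width: 0.006
```

At the stop: 24 N at z = 0.144, which is 6 mm in. Next I retreat and check.

```bash
python3 -m crank '[{"hand":0,"linear":[0,0,-2],"twist":0},{"hand":0,"linear":[0,0,-4],"twist":0},{"hand":0,"linear":[0,0,-4],"twist":0},{"hand":0,"linear":[0,0,-4],"twist":0},{"hand":0,"linear":[-2,0,-2],"twist":0}]'
python3 -m crank '[{"hand":0,"linear":[0,0,0],"twist":0},{"hand":0,"linear":[0,0,0],"twist":0},{"hand":0,"linear":[0,0,0],"twist":0},{"hand":0,"linear":[0,0,0],"twist":0}]'
python3 - <<'E'
from h import *
c=shot('wrist','w7.png')
im=cv2.imread('pics/w7.png');cv2.imwrite('pics/w7b.png',cv2.resize(im,(768,576),interpolation=cv2.INTER_CUBIC))
for t in ('estop_top','reset_top','start_top'):print(t,robot.find_in(t,'wrist')[:1])
s=robot.read_state();print(s['t'],s['ee_pos'],s['wrist_force'])
E
```

```text
t: 9.95
ee_pos: [0.518, -0.0183, 0.3059]
eef_rot: [179.6, -0.7, 19.0]
wrist_force: [-0.1, -0.9, 1.6]
width: 0.005
t: 10.28
ee_pos: [0.5123, -0.0176, 0.2985]
eef_rot: [-179.9, 0.1, 18.9]
wrist_force: [-0.2, 0.7, -0.1]
width: 0.006
estop_top [{'location': [0.5503, -0.1237, 0.1732], 'score': 0.73}]
reset_top [{'location': [0.5284, -0.008, 0.1514], 'score': 0.83}]
start_top [{'location': [0.5285, 0.0493, 0.1414], 'score': 0.72}]
10.4833 [ 0.51267796 -0.01774798  0.29873984] [-0.23387922  0.47565015 -0.45996833]
```

View pics/w7b.png

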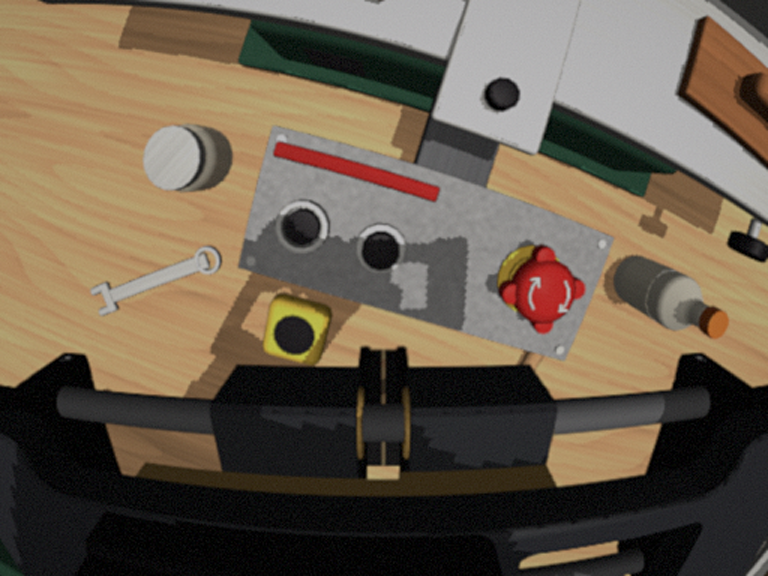

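The last view shows the head out and back at its rest angle (543,290), the reset button out (381,248), and the visible loose items where they were. I'm handing in.

```bash
python3 -c "
from cell import robot
print(robot.sign_off())"
```

```text
the job is handed in; nothing more can be done
None
```

The emergency stop check and the re-arm are done and handed in at about 10.5 s; the system reports no verdict.

- **Press and latch:** I pressed the mushroom button to its stop (28 N, 12–13 mm) and let go. With nothing touching it, the trained network placed the head about 10 mm lower than before, so it had latched.
- **Clockwise release:** I set the open fingers in the hollows of the head and turned it about 54° clockwise. It sprang out: the height was back to 0.173 m and the neck showed in the picture. Once freed, it turned back to rest.
- **Re-arm:** Only then did I press the proud reset button to its stop (24 N, 6 mm in) and release it.

In the last picture the stop head is out and at rest, and the reset button is out. The start button was never touched. The pencil, tape measure, jar, wrench, glue bottle and push block are where they were. The batten was out of view in that picture, and only the end of the brush showed. The arm is clear, with about 0.5 N on the wrist.

No check failed. The joint values can't be read directly, so the latching and release are judged from heights, forces and pictures. The network's positions for the head varied by several mm between views, which is about its stated accuracy or slightly worse.

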